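# Load the vacuum nest and set its throttle two turns open

### The job

Take the round copper blank that fits the round nest of the vacuum fixture and set it into the nest, flat on the floor of the recess and without dropping it, then let it go. Next set the fixture's throttle valve: turn its wheel clockwise until it is fully shut against its stop, then back it off (counter-clockwise) exactly two full turns. Finish while still gripping the crank handle on the wheel, keeping it at that setting so that I can tighten the lock nut; leave everything else on the bench where it is.

Things in the scene. Friction and masses are not known exactly. Their poses are not given: they have to be found in the camera images.
- blank_mid (a point): Centre (half-way up, 8 mm above its underside) of the larger round copper blank: a plain disc 56 mm in diameter and 16 mm high, 0.28 to 0.44 kg, lying flat on the bench; z is its axis, pointing up.
- nest_floor (a point): Centre of the floor of the nest: a round recess 58 mm wide, 6 mm deep, slightly chamfered at its mouth, in the top of a square steel block 110 x 110 mm. The floor is 34 mm and the block's top 40 mm above the bench, so a seated blank stands 10 mm proud and its centre is 8 mm above this point. Axes as fixture.
- fixture: The vacuum fixture, fixed to the bench: an aluminium base plate 150 x 360 mm, top 15 mm above the bench, carrying nest and valve. Origin at the middle of the plate at bench height; y along its long side from nest to valve, z up. Nest at y = -100 mm, valve axis at y = +100 mm; between them, at y = +5 mm, a 44 mm dial gauge, its top about 110 mm above the bench.
- wheel_hub (a point): Centre of the top of the valve's handwheel, on its upright turning axis, 118 mm above the bench. The wheel is level, 112 mm in outside diameter, dark metal, three spokes, its rim top 115 mm above the bench; the point turns with the wheel, its x axis pointing from the axis to the crank handle.
- crank_mid (a point): Middle of the crank handle, 147 mm above the bench: an upright black cylinder 20 mm in diameter on the wheel's rim, graspable from 120 to 172 mm above the bench, 50 mm from the wheel's axis. It spins freely on its pin, so a hand holding it need not turn as it circles; the wheel stays where it is left and takes 2 to 3 N at the handle to turn.
- throttle (a joint): Angle of the valve wheel in rad: 0 is fully shut, against a hard stop; it grows counter-clockwise seen from above (opening), one turn is 6.283, six turns at most. At the start it stands somewhere between 0.4 and 1.2 turns open. At 0 the handle lies on the base plate's +x side of the wheel's axis.
- crank: The crank handle itself as a body; origin at its foot, 116 mm above the bench, on its axis.
- blank: The same larger round blank as a body; origin at the centre of its underside.
- small_blank: Smaller round copper blank, 42 mm diameter, 16 mm high, lying flat on the bench; not the one for this nest; origin at the centre of its underside. To be left alone.
- square_blank: Square copper blank, 56 x 56 mm, 16 mm high, lying flat on the bench; not the one for this nest; origin at the centre of its underside. To be left alone.
- battery_pack: Black open battery holder with four green cells, 62 x 58 mm, 16 mm high; origin at the centre of its underside. To be left alone.
- converter_board: Brown circuit board 100 x 75 mm with a copper-wound ring coil, blue capacitors and a heat sink, 28 mm high in all; origin at the centre of its underside. To be left alone.
- screwdriver: Screwdriver lying on the bench, 170 mm long, handle 26 mm thick; origin under its middle, x along its shank. To be left alone.
- paste_jar: Small white screw-top jar, 44 mm diameter, 40 mm high; origin at the centre of its underside. To be left alone.
- parts_tray: Grey tray with four compartments, 110 x 75 mm, 22 mm high; origin at the centre of its underside. To be left alone.
- solder_reel: Steel-coloured cylinder (tinned solder drum), 56 mm diameter, 45 mm high, standing; origin at the centre of its underside. To be left alone.

How it is judged:
By the outcome, as a careful person would: the job done as asked, in the order asked, and still so for the second after the job is handed in, while the arm keeps its last pose, push and grip.
It also fails if it takes over 72 s, if anything falls off the work surface, if the arm or the gripper's body presses on something with over 40 N, if the wrist force passes 120 N, or if a joint passes its speed limit or range.

### The arm

A 6-joint arm with a two-finger parallel gripper is mounted at the origin on the work surface. World frame = base frame: x ahead of the robot, y to its left, z up, the work surface at z = 0. Lengths are in m, angles in rad, forces in N, time in s.
With the tool pointing down it reaches from about 0.425 to 0.95 m from the base axis. Payload 3.5 kg.
Tool frame: the origin (TCP) lies midway between the tips of the shut fingers; the grasp point (between the pads) lies 19 mm behind it; z points along the fingers, y is the line along which they close (so a half turn about z gives the same grasp; the last joint's range is limited). The gripper opens to 85 mm and grips with 20 to 120 N. Pads are 22 mm wide; open, the fingers measure 114 mm over their backs; the gripper's body (76 mm by 85 mm) begins 54 mm behind the grasp point. The pads swing forward as they close: fully open they stand 13 mm farther back than shut.
Start: joints at [1.014, 0.286, 1.577, -0, 1.279, -0.15], TCP at [0.267, 0.62, 0.231] pointing down, gripper open.
Joint ranges: [-2.77, 2.77], [-0.9, 2.22], [0.21, 2.48], [-1.53, 4.67], [0.24, 2.81], [-2.84, 2.84]. Speed limits (rad/s): [2.79, 2.79, 3.14, 3.14, 3.14, 3.14].

### API

Orientations are given as a unit quaternion [w, x, y, z].
In Python, from rig import bot, get_image, get_calibration, cut_out gives the robot as it stands.
- The arm moves only by the tool arm_command, never from a script. Its argument "steps" is a list of rows, each an object of numbers: "ax", "ay", "az": the turn, a rotation vector about the world's x, y, z in degrees; "dx", "dy", "dz": the shift along the world's x, y, z in mm; "claw": the finger opening in mm, from 0 to 85.4. A call has 1 to 12 rows; each row is the pose to reach, as a shift and turn from the pose commanded when the call began; what a row does not reach only later rows make up. A row lasts 1/10 s, in which the tool goes at most 50 mm and 8.59 degrees, less where a joint would pass 70% of its speed; a pose out of reach is approached as far as the arm can. A call with a gripper value outside its range is refused whole. The fingers move at their own pace and stop on an object; "force" is the grip in N (left out, the last holds). Time passes only in rows, so rows that repeat a pose let the fingers close. It gives the time, the measured TCP pose, the force, the opening and the grip force at its end, in the units of the state.
- bot.sense(): the state, without advancing time (a new reading comes with each control period).
- get_image(name): name is "scene" or "top" or "wrist"; returns the picture (400x640x3 uint8, red, green, blue); there is no depth.
- get_calibration(name): a dict with "mtx" (3x3 intrinsics, pixels), "R" (3x3) and "t" (3): a world point X has camera coordinates R X + t; the wrist camera has in their place "T_tool_cam" (4x4, takes a point from camera to tool coordinates, whose origin is the TCP and whose axes are the flange's). Camera axes: x right, y down, z forward; pixel columns grow to the right and rows downward; lengths in m; the calibration is good to about 2 mm. The wrist camera is an equidistant fisheye: a pixel r from the principal point sees the ray r / f radians off the axis. A picture is of the moment at which its call begins: read the wrist's pose just before it. get_calibration takes no time and is no camera call.
- bot.job_done(): hands the job in; it is judged then, once.
Trained networks look in the newest picture that a camera, given by its name, has taken for a name from the list of things; names that differ only in an ending like _2 or _b are one class to them, and where a whole thing is asked for, a point or a joint stands for the part that bears it (a point fixed in the world has none). Each returns a list of dicts, best first, with "score" (0 to 1); they miss things now and then, are a little off and sometimes report something else, mostly with a low value. They report only what shows in the picture. A call takes as long as a camera call.
- cut_out(camera, query): "region" (400x640 bool, what is visible of it) and "bbox" ([left, top, right, bottom] in pixels, round what is visible of it).
The state is a dict: "clock": time; "q": joint angles; "qd": joint speeds; "joint_efforts": joint torques, N m; "tcp_pos": TCP position; "eef_rot": TCP orientation; "wrist_force": force on the tool from outside, world axes, zero at the start; "ft_torque": the same for the moment, N m; "grip_width": finger opening in m; "grip_force": force on a finger pad.
Only numpy, scipy, OpenCV 4.12 (cv2) and the standard library are available. Lean on these libraries where they do the work, as an engineer would, in place of code of your own. Each camera call takes 0.05 s, during which the arm holds its last target. There are 200 camera calls.

## Working session

There is one attempt and no reset: what is moved stays moved. The work goes in short steps, Python scripts to look and compute and a tool call to move; the robot and the scene stay as the last step left them, time stands still between calls to the robot, and variables do not carry over. Pictures are saved under pics/ and viewed, at most 10 in all, crops included, and the job is handed in when it is done.

Besides the shell and the picture viewer there is one more tool, called after "Call:" as a command line: name --argument value ..., lists and objects as JSON in quotes. arm_command: Moves the arm, as the interface text tells. Its arguments: {"type":"object","properties":{"steps":{"type":"array","items":{"type":"object","properties":{"ax":{"type":"number"},"ay":{"type":"number"},"az":{"type":"number"},"dx":{"type":"number"},"dy":{"type":"number"},"dz":{"type":"number"},"claw":{"type":"number"}}}},"force":{"type":"number"}},"required":["steps"]}

```bash
mkdir -p pics; ls
cat > h.py <<'E'
import numpy as np, cv2
from rig import bot, get_image, get_calibration, cut_out
def save(img,n): cv2.imwrite(f'pics/{n}.png',cv2.cvtColor(img,cv2.COLOR_RGB2BGR))
def ray(cam,uv,s=None):
    c=get_calibration(cam); K=np.array(c['mtx'])
    if cam!='wrist':
        R=np.array(c['R']);t=np.array(c['t'])
        d=R.T@np.linalg.solve(K,[uv[0],uv[1],1]); return -R.T@t, d/np.linalg.norm(d)
    x=(uv[0]-K[0,2])/K[0,0]; y=(uv[1]-K[1,2])/K[1,1]; r=np.hypot(x,y)+1e-12
    d=np.array([x/r*np.sin(r),y/r*np.sin(r),np.cos(r)])
    T=np.array(c['T_tool_cam']); Rt=quat(s['eef_rot'])
    return Rt@T[:3,3]+np.array(s['tcp_pos']), Rt@T[:3,:3]@d
def quat(q):
    from scipy.spatial.transform import Rotation as R
    return R.from_quat([q[1],q[2],q[3],q[0]]).as_matrix()
def atz(cam,uv,z,s=None):
    o,d=ray(cam,uv,s); return o+d*(z-o[2])/d[2]
def proj(cam,X):
    c=get_calibration(cam); p=np.array(c['mtx'])@(np.array(c['R'])@X+np.array(c['t'])); return p[:2]/p[2]
def tri(rs):
    A=sum(np.eye(3)-np.outer(d,d) for o,d in rs); b=sum((np.eye(3)-np.outer(d,d))@o for o,d in rs)
    return np.linalg.solve(A,b)
def cen(det):
    y,x=np.nonzero(det['region']); return np.array([x.mean(),y.mean()])
E
python3 - <<'E'
from h import *
a=get_image('top');b=get_image('scene');save(np.hstack([a])[:],'top0');save(b,'scene0')
for q in ['blank','small_blank','square_blank','fixture','wheel_hub','crank','nest_floor','solder_reel','paste_jar']:
  for c in ['top','scene']:
    r=cut_out(c,q)
    for d in r[:2]: print(q,c,round(d['score'],2),np.round(d['bbox']),np.round(cen(d),1),d['region'].sum())
s=bot.sense();print(s)
for c in ['top','scene']: print(get_calibration(c))
E
```

```text
pics
blank top 0.63 [457. 207. 474. 218.] [464.1 213. ] 170
blank top 0.61 [403. 169. 421. 190.] [410.3 177.2] 279
blank scene 0.41 [236. 275. 285. 326.] [260.4 301.8] 1586
small_blank top 0.61 [455. 207. 473. 220.] [463.9 213.4] 191
small_blank scene 0.56 [169. 201. 186. 212.] [176.4 208.5] 175
square_blank top 0.72 [409. 218. 435. 243.] [421.2 229.1] 442
square_blank top 0.64 [403. 168. 419. 188.] [410.1 176.8] 320
square_blank scene 0.56 [216. 196. 240. 216.] [225.  203.2] 394
fixture top 0.64 [251. 162. 387. 246.] [318.2 202.6] 6559
fixture top 0.42 [403. 168. 420. 188.] [410.2 176.8] 321
fixture scene 0.93 [256. 170. 396. 260.] [326.  231.3] 6778
fixture scene 0.56 [338. 169. 385. 220.] [364.5 200.2] 786
wheel_hub top 0.66 [257. 187. 303. 230.] [282.4 205. ] 586
wheel_hub scene 0.76 [340. 170. 386. 220.] [365.  200.6] 957
crank top 0.43 [274. 220. 281. 228.] [276.8 223.1] 65
crank scene 0.69 [367. 172. 376. 191.] [370.2 181.5] 152
nest_floor top 0.64 [254. 165. 385. 243.] [318.5 202.6] 6661
nest_floor scene 0.9 [255. 169. 397. 263.] [326.2 230.9] 6966
nest_floor scene 0.51 [345.
[... 1200 characters left out ...]
  0.        , 322.94774031],
       [  0.        , 476.45028834, 192.55101545],
       [  0.        ,   0.        ,   1.        ]]), 'R': array([[-0.0218655 , -0.9997595 ,  0.00168342],
       [-0.9858944 ,  0.02128273, -0.16600988],
       [ 0.16593413, -0.00528956, -0.98612265]]), 't': array([0.02609152, 0.56706199, 1.27876651])}
{'mtx': array([[498.11675627,   0.        , 318.88668222],
       [  0.        , 498.11675627, 198.10878383],
       [  0.        ,   0.        ,   1.        ]]), 'R': array([[-0.1391008 ,  0.99016739,  0.0148159 ],
       [ 0.64474338,  0.10191052, -0.75757523],
       [-0.75163618, -0.09582686, -0.6525797 ]]), 't': array([ 0.06084507, -0.25041857,  1.72183779])}
```

Run:
```python
from h import *
a=cv2.imread('pics/top0.png');b=cv2.imread('pics/scene0.png')
c=cv2.resize(a[130:310,140:500],None,fx=2.2,fy=2.2,interpolation=cv2.INTER_CUBIC);cv2.imwrite('pics/topc.png',c)
c=cv2.resize(b[150:340,110:460],None,fx=2.2,fy=2.2,interpolation=cv2.INTER_CUBIC);cv2.imwrite('pics/scenec.png',c)
for n,uv,z in [('square',(421,229),.016),('b403',(410.5,177),.016),('small457',(464.5,213),.016),('reel',(174,182.5),.045),('fix',(318.5,202.6),.03),('jar',(365.6,260),.04)]: print(n,atz('top',uv,z).round(3))
for n,uv,z in [('big',(260,302),.03),('small',(176.4,208.5),.016),('sq',(225,203),.016),('reel',(140,249.6),.02),('jar',(286.6,187.7),.02)]: print(n,atz('scene',uv,z).round(3))
```

```text
square [ 0.463 -0.26   0.016]
b403 [ 0.613 -0.238  0.016]
small457 [ 0.505 -0.386  0.016]
reel [0.605 0.43  0.045]
fix [0.542 0.027 0.03 ]
jar [ 0.379 -0.099  0.04 ]
big [ 0.796 -0.083  0.03 ]
small [ 0.512 -0.384  0.016]
sq [ 0.469 -0.259  0.016]
reel [ 0.677 -0.417  0.02 ]
jar [ 0.382 -0.102  0.02 ]
```

View pics/topc.png

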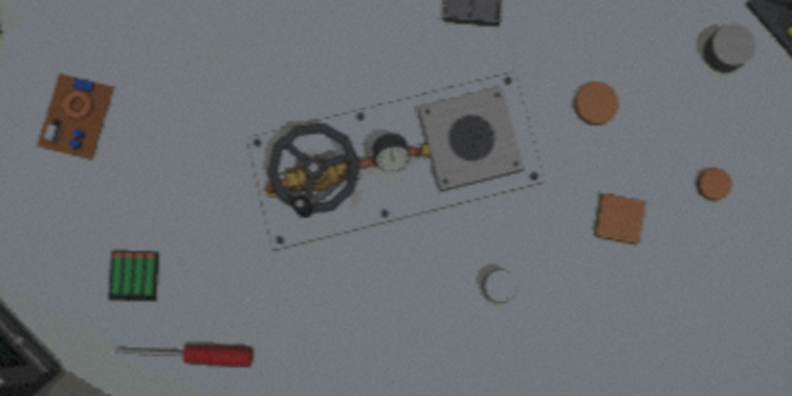

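View pics/scenec.png

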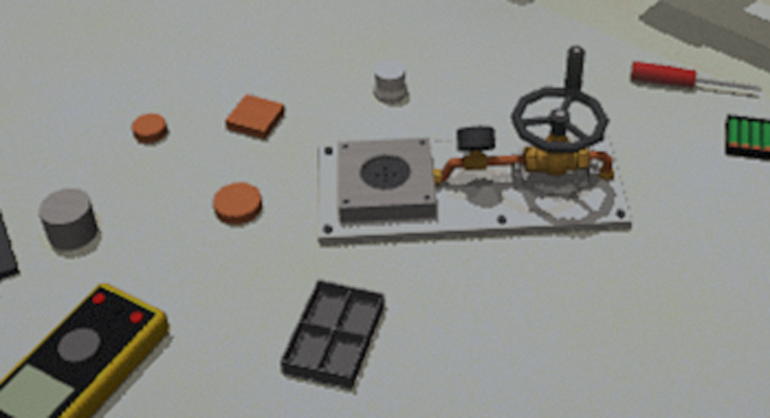

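The top crop shows the large blank at full-image pixel (411,177), the small one at (464,213) and the square one at (421,229). The nest is at about (354,192), and the wheel hub at (282,206) with its handle toward image-bottom, about (278,223). The scene crop shows the large blank at (218,242) and the nest at (285,228). So `cut_out`'s scene hit for "blank" at (260,302) is the tray, not the blank.

Run:
```python
from h import *
T=lambda a,b:tri([ray('top',a),ray('scene',b)]).round(4)
print('blank',T((411.2,176.8),(218.2,242)))
print('nest',T((354.5,192.3),(285,228)))
print('gauge',T((140+393/2.2,130+155/2.2),(110+476/2.2,150+130/2.2)))
print('hub',T((140+314/2.2,130+166/2.2),(110+560/2.2,150+113/2.2)))
print('cranktop',T((140+304/2.2,130+205/2.2),(110+576/2.2,150+50/2.2)))
# plate corners from crop (z=.015)
for p in [(247,137),(510,72),(543,182),(275,249)]: print(atz('top',(140+p[0]/2.2,130+p[1]/2.2),.015).round(4))
# copper segmentation in top for b403
hsv=cv2.cvtColor(cv2.imread('pics/top0.png'),cv2.COLOR_BGR2HSV)
print(hsv[177,411])
s=bot.sense();print(get_calibration('wrist')); print(quat(s['eef_rot']).round(3))
```

```text
blank [ 0.6134 -0.2386  0.0115]
nest [ 0.567  -0.0723  0.0415]
gauge [0.538  0.0288 0.0949]
hub [0.5231 0.1225 0.1205]
cranktop [0.4714 0.1316 0.1719]
[0.5781 0.2151 0.015 ]
[ 0.6571 -0.1292  0.015 ]
[ 0.5111 -0.166   0.015 ]
[0.4326 0.179  0.015 ]
[ 11 121 114]
{'mtx': array([[309.70691629,   0.        , 321.64055107],
       [  0.        , 309.70691629, 197.98837719],
       [  0.        ,   0.        ,   1.        ]]), 'T_tool_cam': array([[ 7.75144846e-04, -9.63968888e-01, -2.66013875e-01,
         6.69293755e-02],
       [ 9.99999542e-01,  8.96728555e-04, -3.35598801e-04,
        -3.41877626e-04],
       [ 5.62049041e-04, -2.66013493e-01,  9.63969141e-01,
        -1.42758938e-01],
       [ 0.00000000e+00,  0.00000000e+00,  0.00000000e+00,
         1.00000000e+00]])}
[[-0.918  0.396  0.   ]
 [ 0.396  0.918  0.   ]
 [-0.     0.    -1.   ]]
```

Call:
arm_command --steps '[{"dx": 17, "dy": -42, "dz": 4, "az": -4.5, "claw": 85}, {"dx": 34, "dy": -84, "dz": 8, "az": -9, "claw": 85}, {"dx": 51, "dy": -126, "dz": 12, "az": -13.5, "claw": 85}, {"dx": 68, "dy": -168, "dz": 16, "az": -18, "claw": 85}, {"dx": 85, "dy": -210, "dz": 20, "az": -22.5, "claw": 85}, {"dx": 102, "dy": -252, "dz": 24, "az": -27, "claw": 85}, {"dx": 119, "dy": -294, "dz": 28, "az": -31.5, "claw": 85}, {"dx": 136, "dy": -336, "dz": 32, "az": -36, "claw": 85}, {"dx": 153, "dy": -378, "dz": 36, "az": -40.5, "claw": 85}, {"dx": 170, "dy": -420, "dz": 40, "az": -45, "claw": 85}, {"dx": 187, "dy": -462, "dz": 40, "az": -49.5, "claw": 85}, {"dx": 204, "dy": -504, "dz": 40, "az": -54, "claw": 85}]'

```text
invalid input at $.steps[0]: expected keys ax, ay, az, dx, dy, dz, claw
```

Call:
arm_command --steps '[{"ax": 0, "ay": 0, "dx": 17, "dy": -42, "dz": 4, "az": -4.5, "claw": 85}, {"ax": 0, "ay": 0, "dx": 34, "dy": -84, "dz": 8, "az": -9, "claw": 85}, {"ax": 0, "ay": 0, "dx": 51, "dy": -126, "dz": 12, "az": -13.5, "claw": 85}, {"ax": 0, "ay": 0, "dx": 68, "dy": -168, "dz": 16, "az": -18, "claw": 85}, {"ax": 0, "ay": 0, "dx": 85, "dy": -210, "dz": 20, "az": -22.5, "claw": 85}, {"ax": 0, "ay": 0, "dx": 102, "dy": -252, "dz": 24, "az": -27, "claw": 85}, {"ax": 0, "ay": 0, "dx": 119, "dy": -294, "dz": 28, "az": -31.5, "claw": 85}, {"ax": 0, "ay": 0, "dx": 136, "dy": -336, "dz": 32, "az": -36, "claw": 85}, {"ax": 0, "ay": 0, "dx": 153, "dy": -378, "dz": 36, "az": -40.5, "claw": 85}, {"ax": 0, "ay": 0, "dx": 170, "dy": -420, "dz": 40, "az": -45, "claw": 85}, {"ax": 0, "ay": 0, "dx": 187, "dy": -462, "dz": 40, "az": -49.5, "claw": 85}, {"ax": 0, "ay": 0, "dx": 204, "dy": -504, "dz": 40, "az": -54, "claw": 85}]'

```text
clock: 2.2
tcp_pos: [0.4715, 0.1142, 0.272]
eef_rot: [0.001, 0.626, 0.78, 0.001]
wrist_force: [0.3, 1.2, -0.3]
grip_width: 0.085
grip_force: 0.0
```

```bash
cat > w.py <<'E'
from h import *
import sys,pickle
n=sys.argv[1]; s=bot.sense(); im=get_image('wrist'); save(im,n)
pickle.dump({k:s[k] for k in('tcp_pos','eef_rot','clock')},open(f'pics/{n}.pkl','wb'))
for q in sys.argv[2:]:
    for d in cut_out('wrist',q)[:2]: print(q,round(d['score'],2),np.round(d['bbox']),np.round(cen(d),1),d['region'].sum())
print(s['tcp_pos'].round(4),s['eef_rot'].round(4))
E
python3 w.py w1 wheel_hub crank fixture
```

```text
wheel_hub 0.86 [318. 128. 423. 234.] [367.7 182.7] 4909
crank 0.86 [318. 154. 341. 189.] [327.9 171.3] 595
fixture 0.62 [301. 106. 422. 336.] [358.1 213.9] 23657
[0.4715 0.1142 0.272 ] [6.000e-04 6.259e-01 7.799e-01 6.000e-04]
```

Call:
arm_command --steps '[{"ax": 0, "ay": 0, "az": 0, "dx": 16, "dy": -31, "dz": 0, "claw": 85}, {"ax": 0, "ay": 0, "az": 0, "dx": 32, "dy": -62, "dz": 0, "claw": 85}, {"ax": 0, "ay": 0, "az": 0, "dx": 48, "dy": -93, "dz": 0, "claw": 85}, {"ax": 0, "ay": 0, "az": 0, "dx": 64, "dy": -124, "dz": 0, "claw": 85}, {"ax": 0, "ay": 0, "az": 0, "dx": 80, "dy": -155, "dz": 0, "claw": 85}, {"ax": 0, "ay": 0, "az": 0, "dx": 95, "dy": -186, "dz": 0, "claw": 85}, {"ax": 0, "ay": 0, "az": 0, "dx": 95, "dy": -186, "dz": 0, "claw": 85}, {"ax": 0, "ay": 0, "az": 0, "dx": 95, "dy": -186, "dz": 0, "claw": 85}]'

```text
clock: 3.2
tcp_pos: [0.566, -0.0687, 0.271]
eef_rot: [-0.001, 0.624, 0.781, 0.0]
wrist_force: [-0.0, 0.7, 0.5]
grip_width: 0.0848
grip_force: 0.0
```

```bash
python3 w.py w2 nest_floor blank wheel_hub crank
```

```text
nest_floor 0.76 [262.   0. 382. 228.] [321.3 112.5] 26081
blank 0.9 [308. 268. 342. 301.] [327.  283.2] 1038
blank 0.42 [163. 145. 204. 180.] [183.9 164. ] 974
wheel_hub 0.97 [267.   0. 376.  43.] [320.7  21.3] 1916
[ 0.566  -0.0687  0.271 ] [-7.000e-04  6.241e-01  7.813e-01  1.000e-04]
```

Call:
arm_command --steps '[{"ax": 0, "ay": 0, "az": 0, "dx": 10, "dy": -40, "dz": 0, "claw": 85}, {"ax": 0, "ay": 0, "az": 0, "dx": 21, "dy": -80, "dz": 0, "claw": 85}, {"ax": 0, "ay": 0, "az": 0, "dx": 32, "dy": -120, "dz": -20, "claw": 85}, {"ax": 0, "ay": 0, "az": 0, "dx": 46, "dy": -166, "dz": -40, "claw": 85}, {"ax": 0, "ay": 0, "az": 0, "dx": 46, "dy": -166, "dz": -70, "claw": 85}, {"ax": 0, "ay": 0, "az": 0, "dx": 46, "dy": -166, "dz": -100, "claw": 85}, {"ax": 0, "ay": 0, "az": 0, "dx": 46, "dy": -166, "dz": -100, "claw": 85}, {"ax": 0, "ay": 0, "az": 0, "dx": 46, "dy": -166, "dz": -100, "claw": 85}]'

```text
clock: 4.25
tcp_pos: [0.612, -0.2353, 0.1714]
eef_rot: [-0.001, 0.624, 0.781, -0.0]
wrist_force: [-0.3, -0.2, 0.1]
grip_width: 0.0851
grip_force: 0.0
```

```bash
python3 w.py w3 blank
python3 - <<'E'
import cv2,numpy as np
r=lambda n:cv2.imread(f'pics/{n}.png')
c=np.vstack([np.hstack([cv2.resize(r('w1'),(400,250),interpolation=cv2.INTER_AREA),cv2.resize(r('w3'),(400,250),interpolation=cv2.INTER_AREA)]),cv2.resize(r('w2')[40:320],(800,350))])
cv2.imwrite('pics/m1.png',c)
E
```

```text
blank 0.81 [297. 163. 350. 214.] [322. 187.] 2354
[ 0.612  -0.2353  0.1714] [-5.000e-04  6.243e-01  7.812e-01 -0.000e+00]
```

View pics/m1.png

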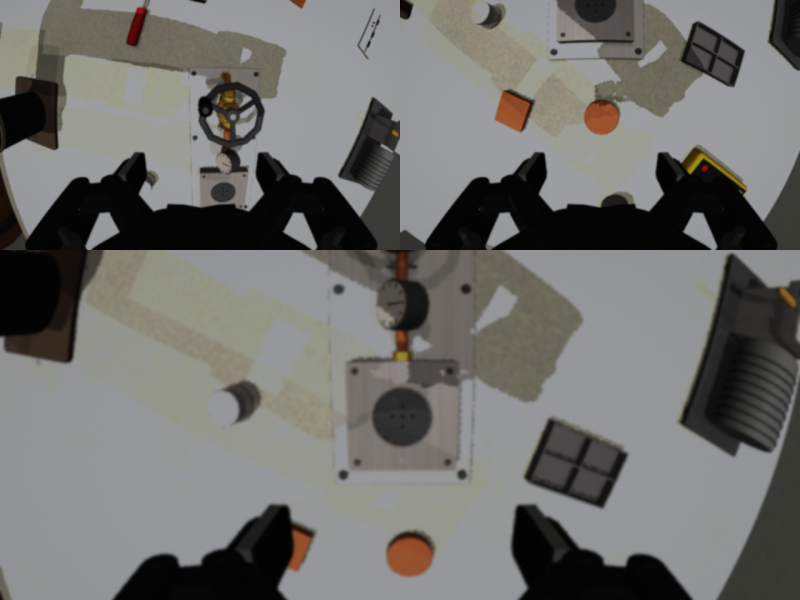

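The mosaic shows the wrist views. In w3 the blank sits at pixel (322,187) between the open fingers. In w2 the nest is a dark disc near (320,172), with the gauge above it at about (320,85). In w1 the wheel is at (368,183) and the crank at (328,171).

```bash
cat > fit.py <<'E'
from h import *
import pickle
from scipy.optimize import least_squares
def fitc(P):
    f=lambda p:np.hypot(P[:,0]-p[0],P[:,1]-p[1])-p[2]
    r=least_squares(f,[*P[:,:2].mean(0),.028],loss='soft_l1',f_scale=.0007); return r.x, np.abs(r.fun).mean()
def contour(mask,uv):
    n,l=cv2.connectedComponents(mask.astype(np.uint8)); m=(l==l[int(uv[1]),int(uv[0])]).astype(np.uint8)
    c=max(cv2.findContours(m,0,cv2.CHAIN_APPROX_NONE)[0],key=len)[:,0]; return c.astype(float)
def wpts(n,c,z):
    s=pickle.load(open(f'pics/{n}.pkl','rb')); return np.array([atz('wrist',p,z,s) for p in c])
E
python3 - <<'E'
from fit import *
for n,uv in [('w2',(327,283)),('w3',(322,187))]:
    im=cv2.imread(f'pics/{n}.png'); h=cv2.cvtColor(im,cv2.COLOR_BGR2HSV)
    m=(h[...,1]>110)&(h[...,0]<20); c=contour(m,uv); print(n,im[int(uv[1]),int(uv[0])],np.ptp(c,0)+1)
    for z in (.008,.016): print(z,fitc(wpts(n,c,z)))
im=cv2.imread('pics/w2.png');g=im.max(2)
print(g[172,285:360:2]);print(g[130:220:2,320])
for th in (70,90,110,130):
    c=contour(g<th,(310,172)); print(th,np.ptp(c,0)+1)
    for z in (.034,.04): print(z,fitc(wpts('w2',c,z)))
E
```

```text
w2 [ 44  82 149] [36. 34.]
0.008 (array([ 0.61425769, -0.24221355,  0.0284866 ]), np.float64(0.0009924112139115013))
0.016 (array([ 0.61301696, -0.23751441,  0.02792423]), np.float64(0.0009729062739704683))
w3 [ 42  78 149] [55. 55.]
0.008 (array([ 0.61387961, -0.24169741,  0.02789442]), np.float64(0.00032825110203464863))
0.016 (array([ 0.61344521, -0.2398333 ,  0.02716567]), np.float64(0.0003196685852649484))
[118 113 107 104 103 107  95  56  51  52  52  52  52  50  38  42  51  48
  36  43  51  49  37  41  50  50  51  51  50  54  91 130 135 131 131 132
 133 134]
[136 139 139 138 139 139 139 138 128 109  70  45  42  41  43  42  42  36
  37  48  49  42  44  50  49  43  44  46  46  45  46  46  41  68 109 122
 122 122 127 129 123 121 123 136 152]
70 [47. 47.]
0.034 (array([ 0.56671031, -0.07473749,  0.02855473]), np.float64(0.00034166447813071085))
0.04 (array([ 0.56646671, -0.07361797,  0.0281036 ]), np.float64(0.00033627253326925805))
90 [48. 48.]
0.034 (array([ 0.56669407, -0.0746624 ,  0.02955511]), np.float64(0.0003282797053453414))
0.04 (array([ 0.56645053, -0.07354419,  0.029088
[... 153 characters left out ...]
y([ 0.56546596, -0.07379036,  0.03082796]), np.float64(0.002935295898884517))
130 [300. 216.]
0.034 (array([0.56639512, 0.02582069, 0.13114917]), np.float64(0.037889246151052075))Traceback (most recent call last):
  File "<stdin>", line 10, in <module>
  File "fit.py", line 11, in wpts
    s=pickle.load(open(f'pics/{n}.pkl','rb')); return np.array([atz('wrist',p,z,s) for p in c])
                                                                ~~~^^^^^^^^^^^^^^^
  File "h.py", line 17, in atz
    o,d=ray(cam,uv,s); return o+d*(z-o[2])/d[2]
        ~~~^^^^^^^^^^
  File "h.py", line 5, in ray
    c=get_calibration(cam); K=np.array(c['mtx'])
ValueError: time passes only in moves, steps and waits
```

Call:
arm_command --steps '[{"ax": 0, "ay": 0, "az": 0, "dx": 1, "dy": -2, "dz": -35, "claw": 85}, {"ax": 0, "ay": 0, "az": 0, "dx": 1.5, "dy": -4.7, "dz": -70, "claw": 85}, {"ax": 0, "ay": 0, "az": 0, "dx": 1.5, "dy": -4.7, "dz": -100, "claw": 85}, {"ax": 0, "ay": 0, "az": 0, "dx": 1.5, "dy": -4.7, "dz": -125, "claw": 85}, {"ax": 0, "ay": 0, "az": 0, "dx": 1.5, "dy": -4.7, "dz": -125, "claw": 85}, {"ax": 0, "ay": 0, "az": 0, "dx": 1.5, "dy": -4.7, "dz": -125, "claw": 85}]'

```text
clock: 4.95
tcp_pos: [0.6147, -0.241, 0.0484]
eef_rot: [0.001, 0.624, 0.781, 0.0]
wrist_force: [0.6, -0.3, 0.1]
grip_width: 0.0853
grip_force: 0.0
```

```bash
sed -i 's/^def ray/from functools import lru_cache\nget_calibration=lru_cache(get_calibration)\ndef ray/' h.py; python3 w.py w4 blank
python3 - <<'E'
from fit import *
im=cv2.imread('pics/w4.png'); h=cv2.cvtColor(im,cv2.COLOR_BGR2HSV)
m=(h[...,1]>110)&(h[...,0]<20); 
n,l,st,ce=cv2.connectedComponentsWithStats(m.astype(np.uint8)); print(st[st[:,4]>800],ce[st[:,4]>800])
k=[i for i in range(1,n) if st[i,4]>1500 and abs(ce[i][0]-321)<60]
for i in k:
    ys,xs=np.nonzero(l==i); c=contour(l==i,(xs[len(xs)//2],ys[len(xs)//2]))
    for z in (.008,.016): print(z,fitc(wpts('w4',c,z)))
cv2.imwrite('pics/w4c.png',im)
E
```

```text
blank 0.92 [275. 176. 366. 268.] [319.7 221.7] 6404
[ 0.6147 -0.241   0.0484] [1.300e-03 6.244e-01 7.811e-01 2.000e-04]
[[     0      0    640    400 244026]
 [    77    155     75     99   5020]
 [   275    177     91     89   6221]] [[324.19075017 198.41792268]
 [112.36334661 202.4501992 ]
 [319.48914965 221.67111397]]
0.008 (array([ 0.61368348, -0.24218772,  0.02882627]), np.float64(0.0005296540837837518))
0.016 (array([ 0.61306727, -0.23928531,  0.02756536]), np.float64(0.0005067326420866174))
```

View pics/w4c.png

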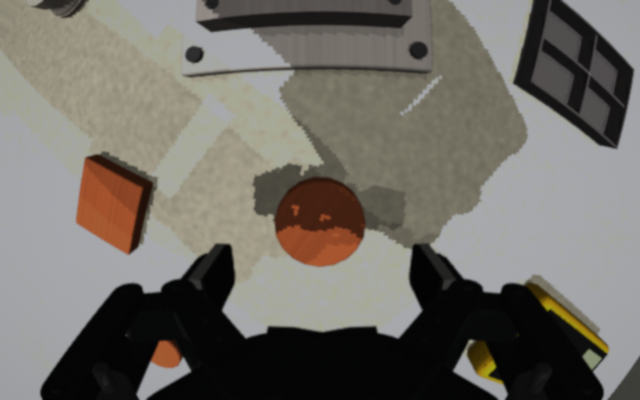

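The blank is at pixel (319,222), centred between the fingertips. Next I descend and grip.

Call:
arm_command --force 60 --steps '[{"ax": 0, "ay": 0, "az": 0, "dx": -0.5, "dy": 1, "dz": -20, "claw": 85}, {"ax": 0, "ay": 0, "az": 0, "dx": -0.5, "dy": 1, "dz": -36, "claw": 85}, {"ax": 0, "ay": 0, "az": 0, "dx": -0.5, "dy": 1, "dz": -42, "claw": 85}, {"ax": 0, "ay": 0, "az": 0, "dx": -0.5, "dy": 1, "dz": -42, "claw": 85}, {"ax": 0, "ay": 0, "az": 0, "dx": -0.5, "dy": 1, "dz": -42, "claw": 85}]'

```text
clock: 5.55
tcp_pos: [0.6134, -0.24, 0.0048]
eef_rot: [0.0, 0.625, 0.781, 0.0]
wrist_force: [0.9, -0.1, 0.4]
grip_width: 0.0847
grip_force: 0.0
```

```bash
python3 -c "
from h import *
s=bot.sense();print(s['tcp_pos'].round(4),s['wrist_force'].round(2),s['qd'].round(3))"
```

```text
[ 0.6134 -0.24    0.0048] [ 0.94 -0.09  0.35] [-0.001 -0.01  -0.008  0.001 -0.001  0.002]
```

Call:
arm_command --force 60 --steps '[{"ax": 0, "ay": 0, "az": 0, "dx": 0, "dy": 0, "dz": 0, "claw": 70}, {"ax": 0, "ay": 0, "az": 0, "dx": 0, "dy": 0, "dz": 0, "claw": 62}, {"ax": 0, "ay": 0, "az": 0, "dx": 0, "dy": 0, "dz": 0, "claw": 58}, {"ax": 0, "ay": 0, "az": 0, "dx": 0, "dy": 0, "dz": 0, "claw": 54}, {"ax": 0, "ay": 0, "az": 0, "dx": 0, "dy": 0, "dz": 0, "claw": 50}, {"ax": 0, "ay": 0, "az": 0, "dx": 0, "dy": 0, "dz": 0, "claw": 45}, {"ax": 0, "ay": 0, "az": 0, "dx": 0, "dy": 0, "dz": 0, "claw": 45}, {"ax": 0, "ay": 0, "az": 0, "dx": 0, "dy": 0, "dz": 0, "claw": 45}]'

```text
clock: 6.35
tcp_pos: [0.6134, -0.24, 0.0055]
eef_rot: [0.0, 0.625, 0.781, 0.0]
wrist_force: [-2.0, 1.7, 5.8]
grip_width: 0.052
grip_force: 61.5
```

Call:
arm_command --steps '[{"ax": 0, "ay": 0, "az": 0, "dx": 0, "dy": 0, "dz": 3, "claw": 45}, {"ax": 0, "ay": 0, "az": 0, "dx": 0, "dy": 0, "dz": 10, "claw": 45}, {"ax": 0, "ay": 0, "az": 0, "dx": 0, "dy": 0, "dz": 20, "claw": 45}, {"ax": 0, "ay": 0, "az": 0, "dx": 0, "dy": 0, "dz": 20, "claw": 45}]'

```text
clock: 6.75
tcp_pos: [0.614, -0.2403, 0.0259]
eef_rot: [0.001, 0.625, 0.781, 0.0]
wrist_force: [0.8, -0.4, -3.6]
grip_width: 0.0518
grip_force: 63.2
```

```bash
python3 w.py w5 blank
python3 - <<'E'
from fit import *
s=bot.sense();print(s['wrist_force'].round(2),s['ft_torque'].round(3),s['grip_width'],s['grip_force'])
im=cv2.imread('pics/w5.png'); cv2.imwrite('pics/w5c.png',cv2.resize(im[140:360,170:470],None,fx=2.6,fy=2.6))
E
```

```text
blank 0.62 [267. 198. 375. 308.] [321.7 252.1] 9934
[ 0.614  -0.2403  0.0259] [1.400e-03 6.246e-01 7.809e-01 2.000e-04]
[ 0.12 -0.04 -2.85] [ 0.001 -0.011 -0.002] 0.05163970289740332 63.189640045166016
```

View pics/w5c.png

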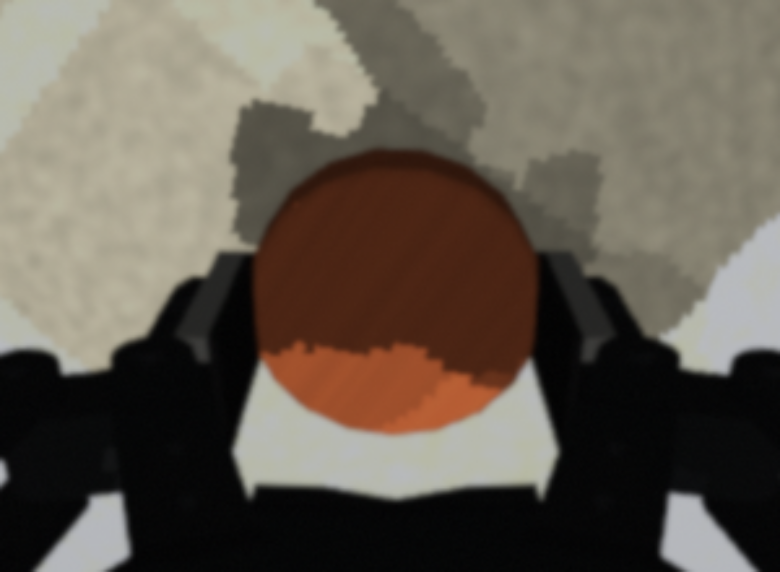

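The crop shows the blank held level and centred between both pads (top face around pixel (322,250)). Next I carry it toward the nest and look at the nest from two closer places.

Call:
arm_command --steps '[{"ax": 0, "ay": 0, "az": 0, "dx": 0, "dy": 0, "dz": 30, "claw": 45}, {"ax": 0, "ay": 0, "az": 0, "dx": 0, "dy": 0, "dz": 65, "claw": 45}, {"ax": 0, "ay": 0, "az": 0, "dx": -10, "dy": 25, "dz": 90, "claw": 45}, {"ax": 0, "ay": 0, "az": 0, "dx": -20, "dy": 50, "dz": 100, "claw": 45}, {"ax": 0, "ay": 0, "az": 0, "dx": -27, "dy": 75, "dz": 100, "claw": 45}, {"ax": 0, "ay": 0, "az": 0, "dx": -27, "dy": 75, "dz": 100, "claw": 45}, {"ax": 0, "ay": 0, "az": 0, "dx": -27, "dy": 75, "dz": 100, "claw": 45}, {"ax": 0, "ay": 0, "az": 0, "dx": -27, "dy": 75, "dz": 100, "claw": 45}]'

```text
clock: 7.65
tcp_pos: [0.586, -0.1653, 0.124]
eef_rot: [-0.0, 0.625, 0.781, -0.0]
wrist_force: [-0.1, 0.1, -3.8]
grip_width: 0.0514
grip_force: 64.4
```

```bash
python3 w.py w6
```

```text
[ 0.586  -0.1653  0.124 ] [-1.000e-04  6.247e-01  7.808e-01 -2.000e-04]
```

Call:
arm_command --steps '[{"ax": 0, "ay": 0, "az": 0, "dx": -6, "dy": 25, "dz": 15, "claw": 45}, {"ax": 0, "ay": 0, "az": 0, "dx": -12, "dy": 40, "dz": 30, "claw": 45}, {"ax": 0, "ay": 0, "az": 0, "dx": -12, "dy": 40, "dz": 30, "claw": 45}, {"ax": 0, "ay": 0, "az": 0, "dx": -12, "dy": 40, "dz": 30, "claw": 45}, {"ax": 0, "ay": 0, "az": 0, "dx": -12, "dy": 40, "dz": 30, "claw": 45}]'

```text
clock: 8.2
tcp_pos: [0.5739, -0.1256, 0.1534]
eef_rot: [-0.0, 0.625, 0.781, -0.0]
wrist_force: [0.3, -0.9, -3.6]
grip_width: 0.0514
grip_force: 64.5
```

```bash
python3 w.py w7
python3 - <<'E'
from fit import *
for n in ('w5','w6','w7'):
    s=pickle.load(open(f'pics/{n}.pkl','rb')); t=s['tcp_pos']; R=quat(s['eef_rot'])
    im=cv2.imread(f'pics/{n}.png'); h=cv2.cvtColor(im,cv2.COLOR_BGR2HSV)
    c=contour((h[...,1]>110)&(h[...,0]<20),(322,270)); print(n,t.round(4),np.ptp(c,0)+1)
    zt=t[2]+.0105; P=wpts(n,c,zt)
    keep=(P-t)@R[:,0]<.008   # drop the far side (wall shows)
    f,e=fitc(P[keep]); print(' blank rel TCP, tool xy:',(R.T@(np.array([f[0],f[1],zt])-t)).round(4),f[2].round(4),e.round(5))
    if n=='w5': continue
    g=im.max(2)
    q=R.T@(np.array([.5667,-.0742,.037])-t); T=np.array(get_calibration('wrist')['T_tool_cam']); q=T[:3,:3].T@(q-T[:3,3]); r=np.arctan2(np.hypot(q[0],q[1]),q[2]); K=get_calibration('wrist')['mtx']
    u=K[:2,2]+K[0,0]*r*q[:2]/np.hypot(q[0],q[1]); print(' expected nest px',u.round(1),g[int(u[1]),int(u[0])-8])
    for th in (75,90):
        c=contour(g<th,u-[8,0]); print(th,np.ptp(c,0)+1)
        for z in (.034,.04): f,e=fitc(wpts(n,c,z)); print('  nest',z,f.round(4),e.round(5))
a=[cv2.imread(f'pics/{n}.png')[0:340,170:470] for n in('w6','w7')]
cv2.imwrite('pics/m2.png',cv2.resize(np.hstack(a),None,fx=1.3,fy=1.3))
E
```

```text
[ 0.5739 -0.1256  0.1534] [-4.000e-04  6.250e-01  7.807e-01 -3.000e-04]
w5 [ 0.614  -0.2403  0.0259] [114. 109.]
 blank rel TCP, tool xy: [-0.0001  0.     -0.0105] 0.027 0.00028
w6 [ 0.586  -0.1653  0.124 ] [114. 109.]
 blank rel TCP, tool xy: [-0.0001 -0.     -0.0105] 0.027 0.00027
 expected nest px [323.2  79.1] 38
75 [81. 79.]
  nest 0.034 [ 0.5669 -0.0723  0.0298] 0.00032
  nest 0.04 [ 0.567  -0.073   0.0291] 0.00031
90 [82. 82.]
  nest 0.034 [ 0.567  -0.0725  0.0306] 0.00036
  nest 0.04 [ 0.5671 -0.0732  0.0298] 0.00035
w7 [ 0.5739 -0.1256  0.1534] [114. 109.]
 blank rel TCP, tool xy: [-0.0001 -0.     -0.0105] 0.027 0.00027
 expected nest px [326.9 132.5] 60
75 [ 72. 100.]
  nest 0.034 [ 0.5693 -0.0782  0.0329] 0.00571
  nest 0.04 [ 0.5691 -0.0778  0.0321] 0.00558
90 [ 74. 101.]
  nest 0.034 [ 0.5703 -0.081   0.0355] 0.00568
  nest 0.04 [ 0.57   -0.0805  0.0347] 0.00555
```

View pics/m2.png

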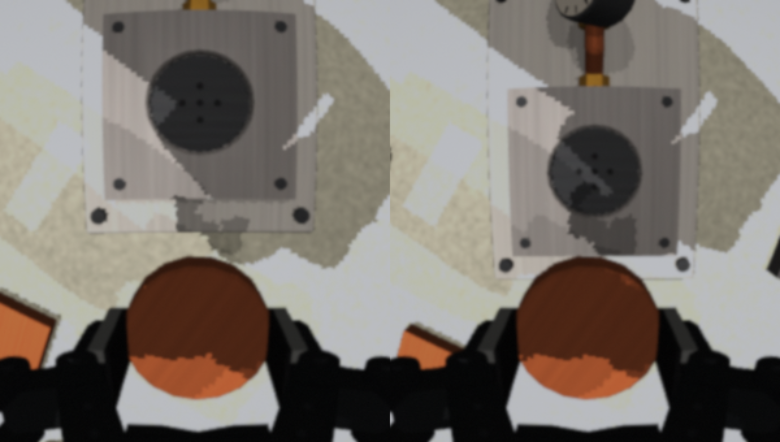

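The mosaic shows the nest as a dark disc at full-image pixels (323,79) in w6 and about (327,132) in w7, with the blank held firmly. The views agree on a nest mouth at (0.567, -0.0733, 0.040).

Call:
arm_command --steps '[{"ax": 0, "ay": 0, "az": 0, "dx": -3, "dy": 20, "dz": -10, "claw": 45}, {"ax": 0, "ay": 0, "az": 0, "dx": -5, "dy": 40, "dz": -25, "claw": 45}, {"ax": 0, "ay": 0, "az": 0, "dx": -7, "dy": 52.3, "dz": -45, "claw": 45}, {"ax": 0, "ay": 0, "az": 0, "dx": -7, "dy": 52.3, "dz": -70, "claw": 45}, {"ax": 0, "ay": 0, "az": 0, "dx": -7, "dy": 52.3, "dz": -90, "claw": 45}, {"ax": 0, "ay": 0, "az": 0, "dx": -7, "dy": 52.3, "dz": -102, "claw": 45}, {"ax": 0, "ay": 0, "az": 0, "dx": -7, "dy": 52.3, "dz": -102, "claw": 45}, {"ax": 0, "ay": 0, "az": 0, "dx": -7, "dy": 52.3, "dz": -102, "claw": 45}, {"ax": 0, "ay": 0, "az": 0, "dx": -7, "dy": 52.3, "dz": -102, "claw": 45}]'

```text
clock: 9.15
tcp_pos: [0.5683, -0.0731, 0.0538]
eef_rot: [0.001, 0.625, 0.781, 0.0]
wrist_force: [0.0, -0.9, -3.5]
grip_width: 0.0513
grip_force: 64.3
```

```bash
python3 -c "
from h import *
s=bot.sense();print(s['tcp_pos'].round(5),s['wrist_force'].round(2),s['ft_torque'].round(3),quat(s['eef_rot'])[:,2].round(4))"
```

```text
[ 0.56826 -0.07311  0.05375] [ 0.04 -0.86 -3.5 ] [-0.041  0.019 -0.032] [ 2.6e-03 -8.0e-04 -1.0e+00]
```

Call:
arm_command --steps '[{"ax": 0, "ay": 0, "az": 0, "dx": -0.5, "dy": 0, "dz": -2, "claw": 45}, {"ax": 0, "ay": 0, "az": 0, "dx": -0.5, "dy": 0, "dz": -4, "claw": 45}, {"ax": 0, "ay": 0, "az": 0, "dx": -0.5, "dy": 0, "dz": -4, "claw": 45}, {"ax": 0, "ay": 0, "az": 0, "dx": -0.5, "dy": 0, "dz": -4, "claw": 45}, {"ax": 0, "ay": 0, "az": 0, "dx": -0.5, "dy": 0, "dz": -4, "claw": 45}]'

```text
clock: 9.65
tcp_pos: [0.5666, -0.0725, 0.0484]
eef_rot: [0.0, 0.625, 0.781, 0.0]
wrist_force: [0.3, -1.0, -3.3]
grip_width: 0.0517
grip_force: 64.3
```

Call:
arm_command --steps '[{"ax": 0, "ay": 0, "az": 0, "dx": 0.2, "dy": -0.7, "dz": -1, "claw": 45}, {"ax": 0, "ay": 0, "az": 0, "dx": 0.2, "dy": -0.7, "dz": -2, "claw": 45}, {"ax": 0, "ay": 0, "az": 0, "dx": 0.2, "dy": -0.7, "dz": -3, "claw": 45}, {"ax": 0, "ay": 0, "az": 0, "dx": 0.2, "dy": -0.7, "dz": -4, "claw": 45}, {"ax": 0, "ay": 0, "az": 0, "dx": 0.2, "dy": -0.7, "dz": -5, "claw": 45}, {"ax": 0, "ay": 0, "az": 0, "dx": 0.2, "dy": -0.7, "dz": -5, "claw": 45}]'

```text
clock: 10.25
tcp_pos: [0.5666, -0.0731, 0.0431]
eef_rot: [-0.0, 0.625, 0.781, -0.0]
wrist_force: [0.3, 0.4, -2.9]
grip_width: 0.0518
grip_force: 64.3
```

Call:
arm_command --steps '[{"ax": 0, "ay": 0, "az": 0, "dx": 0, "dy": 0, "dz": -1, "claw": 45}, {"ax": 0, "ay": 0, "az": 0, "dx": 0, "dy": 0, "dz": -2, "claw": 45}, {"ax": 0, "ay": 0, "az": 0, "dx": 0, "dy": 0, "dz": -3, "claw": 45}, {"ax": 0, "ay": 0, "az": 0, "dx": 0, "dy": 0, "dz": -3, "claw": 45}]'

```text
clock: 10.65
tcp_pos: [0.5666, -0.0731, 0.0401]
eef_rot: [-0.0, 0.625, 0.781, -0.0]
wrist_force: [-0.1, 0.2, -3.5]
grip_width: 0.0516
grip_force: 64.3
```

Call:
arm_command --steps '[{"ax": 0, "ay": 0, "az": 0, "dx": 0, "dy": 0, "dz": -0.5, "claw": 45}, {"ax": 0, "ay": 0, "az": 0, "dx": 0, "dy": 0, "dz": -1, "claw": 45}, {"ax": 0, "ay": 0, "az": 0, "dx": 0, "dy": 0, "dz": -1, "claw": 45}, {"ax": 0, "ay": 0, "az": 0, "dx": 0, "dy": 0, "dz": -1, "claw": 45}]'

```text
clock: 11.05
tcp_pos: [0.5668, -0.0732, 0.0396]
eef_rot: [0.0, 0.625, 0.781, -0.0]
wrist_force: [-0.9, -0.1, -1.3]
grip_width: 0.0518
grip_force: 64.7
```

Call:
arm_command --steps '[{"ax": 0, "ay": 0, "az": 0, "dx": 0, "dy": 0, "dz": -0.5, "claw": 45}, {"ax": 0, "ay": 0, "az": 0, "dx": 0, "dy": 0, "dz": -0.8, "claw": 45}, {"ax": 0, "ay": 0, "az": 0, "dx": 0, "dy": 0, "dz": -0.8, "claw": 45}]'

```text
clock: 11.35
tcp_pos: [0.5669, -0.0732, 0.0396]
eef_rot: [-0.0, 0.625, 0.781, -0.0]
wrist_force: [-4.5, 0.9, 4.9]
grip_width: 0.0518
grip_force: 65.4
```

Force has built up and the height matches the floor (39.6 − 5.5 ≈ 34 mm). I'll ease off, release and rise.

Call:
arm_command --steps '[{"ax": 0, "ay": 0, "az": 0, "dx": 0, "dy": 0, "dz": 0.7, "claw": 54}, {"ax": 0, "ay": 0, "az": 0, "dx": 0, "dy": 0, "dz": 0.7, "claw": 58}, {"ax": 0, "ay": 0, "az": 0, "dx": 0, "dy": 0, "dz": 0.7, "claw": 62}, {"ax": 0, "ay": 0, "az": 0, "dx": 0, "dy": 0, "dz": 0.7, "claw": 70}, {"ax": 0, "ay": 0, "az": 0, "dx": 0, "dy": 0, "dz": 0.7, "claw": 85}, {"ax": 0, "ay": 0, "az": 0, "dx": 0, "dy": 0, "dz": 0.7, "claw": 85}, {"ax": 0, "ay": 0, "az": 0, "dx": 0, "dy": 0, "dz": 0.7, "claw": 85}]'

```text
clock: 12.05
tcp_pos: [0.5668, -0.0732, 0.0392]
eef_rot: [0.0, 0.625, 0.781, 0.0]
wrist_force: [0.3, 0.3, -0.4]
grip_width: 0.0851
grip_force: 0.0
```

Call:
arm_command --steps '[{"ax": 0, "ay": 0, "az": 0, "dx": 0, "dy": 0, "dz": 10, "claw": 85}, {"ax": 0, "ay": 0, "az": 0, "dx": 0, "dy": 0, "dz": 40, "claw": 85}, {"ax": 0, "ay": 0, "az": 0, "dx": 0, "dy": 0, "dz": 80, "claw": 85}, {"ax": 0, "ay": 0, "az": 0, "dx": 0, "dy": 0, "dz": 120, "claw": 85}, {"ax": 0, "ay": 0, "az": 0, "dx": 0, "dy": 0, "dz": 160, "claw": 85}, {"ax": 0, "ay": 0, "az": 0, "dx": 0, "dy": 0, "dz": 195, "claw": 85}, {"ax": 0, "ay": 0, "az": 0, "dx": 0, "dy": 0, "dz": 195, "claw": 85}, {"ax": 0, "ay": 0, "az": 0, "dx": 0, "dy": 0, "dz": 195, "claw": 85}, {"ax": 0, "ay": 0, "az": 0, "dx": 0, "dy": 0, "dz": 195, "claw": 85}]'

```text
clock: 12.95
tcp_pos: [0.5659, -0.0729, 0.2329]
eef_rot: [-0.001, 0.625, 0.781, -0.0]
wrist_force: [-0.2, 0.3, -0.4]
grip_width: 0.0848
grip_force: 0.0
```

```bash
python3 w.py w8
python3 - <<'E'
from fit import *
im=cv2.imread('pics/w8.png'); h=cv2.cvtColor(im,cv2.COLOR_BGR2HSV)
c=contour((h[...,1]>110)&(h[...,0]<20),(320,185)); print(np.ptp(c,0)+1)
for z in (.046,.05,.054): print(z,fitc(wpts('w8',c,z)))
cv2.imwrite('pics/w8c.png',cv2.resize(im[60:320,170:470],None,fx=2.2,fy=2.2))
E
```

```text
[ 0.5659 -0.0729  0.2329] [-1.100e-03  6.246e-01  7.809e-01 -4.000e-04]
[52. 52.]
0.046 (array([ 0.5671242 , -0.07390476,  0.02790237]), np.float64(0.00030711946997243744))
0.05 (array([ 0.56693397, -0.07310522,  0.02756397]), np.float64(0.0003033970855506241))
0.054 (array([ 0.56674375, -0.07230567,  0.02722557]), np.float64(0.0002996746120892908))
```

View pics/w8c.png

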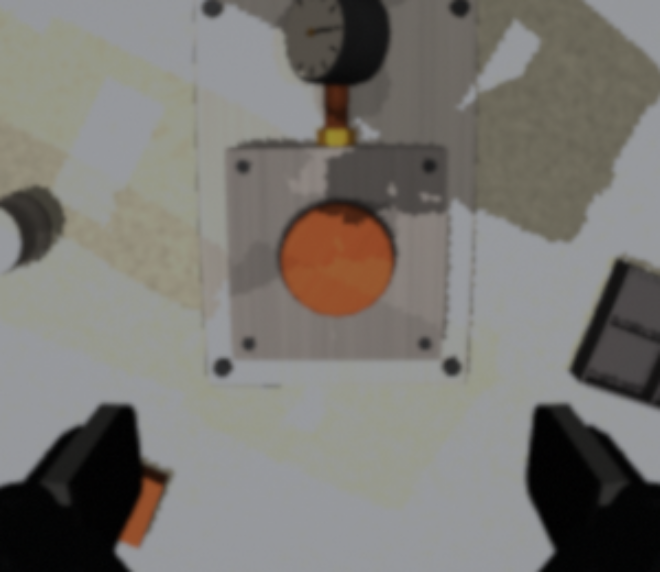

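The blank sits flush and level in the nest at full-image pixel (323,177). Its fitted top is at (0.5669, -0.0731), the nest centre. Next I move to the valve.

Call:
arm_command --steps '[{"ax": 0, "ay": 0, "az": 0, "dx": -10, "dy": 30, "dz": 25, "claw": 85}, {"ax": 0, "ay": 0, "az": 0, "dx": -20, "dy": 60, "dz": 50, "claw": 85}, {"ax": 0, "ay": 0, "az": 0, "dx": -35, "dy": 100, "dz": 55, "claw": 85}, {"ax": 0, "ay": 0, "az": 0, "dx": -50, "dy": 140, "dz": 55, "claw": 85}, {"ax": 0, "ay": 0, "az": 0, "dx": -66, "dy": 170, "dz": 55, "claw": 85}, {"ax": 0, "ay": 0, "az": 0, "dx": -66, "dy": 170, "dz": 55, "claw": 85}, {"ax": 0, "ay": 0, "az": 0, "dx": -66, "dy": 170, "dz": 55, "claw": 85}, {"ax": 0, "ay": 0, "az": 0, "dx": -66, "dy": 170, "dz": 55, "claw": 85}]'

```text
clock: 13.8
tcp_pos: [0.5008, 0.0961, 0.2883]
eef_rot: [-0.0, 0.625, 0.781, -0.001]
wrist_force: [0.1, 0.0, 0.1]
grip_width: 0.0849
grip_force: 0.0
```

```bash
python3 w.py w9
python3 - <<'E'
from fit import *
import cv2
o={}
W=np.mgrid[.40:.64:.001,.0:.24:.001]
K=get_calibration('wrist')['mtx'];T=np.array(get_calibration('wrist')['T_tool_cam'])
def rect(n,z):
    s=pickle.load(open(f'pics/{n}.pkl','rb'));R=quat(s['eef_rot'])
    X=np.stack([W[0],W[1],0*W[0]+z],-1)-s['tcp_pos']; q=(X@R-T[:3,3])@T[:3,:3]
    h=np.hypot(q[...,0],q[...,1]); r=np.arctan2(h,q[...,2])*K[0,0]
    return cv2.remap(cv2.imread(f'pics/{n}.png'),(K[0,2]+r*q[...,0]/h).astype('f4'),(K[1,2]+r*q[...,1]/h).astype('f4'),1)
# orthophotos: row=x from .40 (1mm), col=y from 0 ; left w1, right w9; top z=.115, bottom z=.172
a=np.vstack([np.hstack([rect(n,z) for n in('w1','w9')]) for z in(.115,.172)])
a=cv2.resize(a,None,fx=1.22,fy=1.22)
cv2.imwrite('pics/o.png',a)
E
```

```text
[0.5008 0.0961 0.2883] [-5.000e-04  6.249e-01  7.807e-01 -6.000e-04]
```

View pics/o.png

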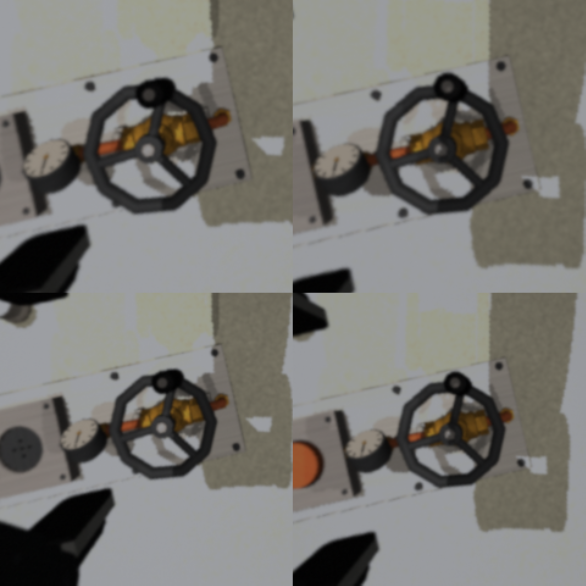

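The orthophotos put the hub at world (0.523, 0.122) and the crank top at about (0.473, 0.134), handle toward −x. The throttle is therefore about 154° open (0.43 turns). Next I go above the handle.

Call:
arm_command --steps '[{"ax": 0, "ay": 0, "az": 0, "dx": -14, "dy": 18, "dz": -20, "claw": 85}, {"ax": 0, "ay": 0, "az": 0, "dx": -27, "dy": 37, "dz": -40, "claw": 85}, {"ax": 0, "ay": 0, "az": 0, "dx": -27, "dy": 37, "dz": -70, "claw": 85}, {"ax": 0, "ay": 0, "az": 0, "dx": -27, "dy": 37, "dz": -88, "claw": 85}, {"ax": 0, "ay": 0, "az": 0, "dx": -27, "dy": 37, "dz": -88, "claw": 85}, {"ax": 0, "ay": 0, "az": 0, "dx": -27, "dy": 37, "dz": -88, "claw": 85}, {"ax": 0, "ay": 0, "az": 0, "dx": -27, "dy": 37, "dz": -88, "claw": 85}]'

```text
clock: 14.55
tcp_pos: [0.475, 0.1333, 0.2028]
eef_rot: [0.001, 0.625, 0.781, 0.001]
wrist_force: [0.1, -1.2, 0.2]
grip_width: 0.0849
grip_force: 0.0
```

```bash
python3 w.py w10 crank wheel_hub
python3 - <<'E'
from fit import *
im=cv2.imread('pics/w10.png'); cv2.imwrite('pics/w10c.png',cv2.resize(im[40:340,170:490],None,fx=2,fy=2))
E
```

```text
crank 0.85 [304. 191. 336. 243.] [318.6 217.2] 1334
wheel_hub 0.84 [303. 159. 438. 286.] [365.8 218.8] 7023
[0.475  0.1333 0.2028] [0.001  0.625  0.7806 0.0009]
```

View pics/w10c.png

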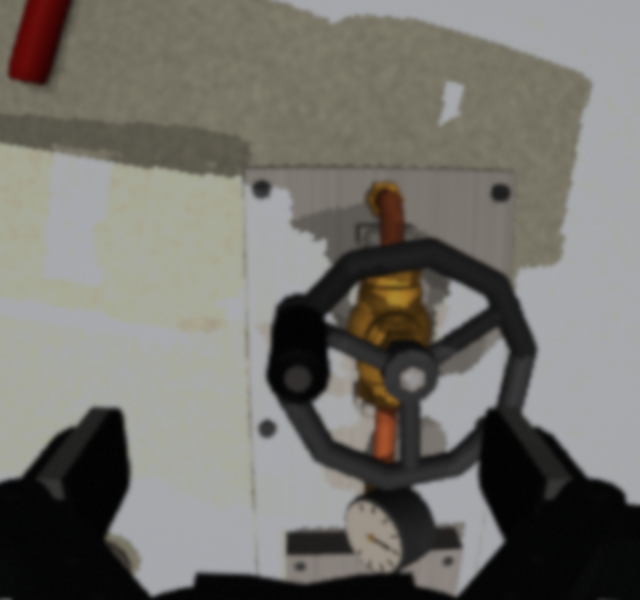

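The crank top shows at full-image pixel (318.5,228.5) and the hub at (375.5,228), with the handle upright between the open fingers.

Run:
```python
from h import *
import pickle
s=pickle.load(open('pics/w10.pkl','rb'))
c=atz('wrist',(318.5,228.5),.172,s);h=atz('wrist',(375.5,228),.118,s);print(c.round(4),h.round(4),np.linalg.norm((c-h)[:2]),np.degrees(np.arctan2(*(c-h)[[1,0]])))
s9=pickle.load(open('pics/w9.pkl','rb'))
K=get_calibration('wrist')['mtx']
print(bot.sense()['tcp_pos'].round(4))
```

```text
[0.4733 0.1328 0.172 ] [0.5216 0.1224 0.118 ] 0.04939607005953007 167.87142987627212
[0.4746 0.1337 0.2026]
```

Call:
arm_command --steps '[{"ax": 0, "ay": 0, "az": 0, "dx": -0.8, "dy": -0.8, "dz": -20, "claw": 85}, {"ax": 0, "ay": 0, "az": 0, "dx": -0.8, "dy": -0.8, "dz": -42, "claw": 85}, {"ax": 0, "ay": 0, "az": 0, "dx": -0.8, "dy": -0.8, "dz": -60, "claw": 85}, {"ax": 0, "ay": 0, "az": 0, "dx": -0.8, "dy": -0.8, "dz": -73, "claw": 85}, {"ax": 0, "ay": 0, "az": 0, "dx": -0.8, "dy": -0.8, "dz": -73, "claw": 70}, {"ax": 0, "ay": 0, "az": 0, "dx": -0.8, "dy": -0.8, "dz": -73, "claw": 50}, {"ax": 0, "ay": 0, "az": 0, "dx": -0.8, "dy": -0.8, "dz": -73, "claw": 35}, {"ax": 0, "ay": 0, "az": 0, "dx": -0.8, "dy": -0.8, "dz": -73, "claw": 27}]'

```text
clock: 15.5
tcp_pos: [0.4738, 0.1331, 0.1294]
eef_rot: [0.001, 0.625, 0.781, 0.001]
wrist_force: [0.8, -0.3, 0.3]
grip_width: 0.028
grip_force: 0.0
```

Call:
arm_command --force 30 --steps '[{"ax": 0, "ay": 0, "az": 0, "dx": 0, "dy": 0, "dz": 0, "claw": 22}, {"ax": 0, "ay": 0, "az": 0, "dx": 0, "dy": 0, "dz": 0, "claw": 18}, {"ax": 0, "ay": 0, "az": 0, "dx": 0, "dy": 0, "dz": 0, "claw": 12}, {"ax": 0, "ay": 0, "az": 0, "dx": 0, "dy": 0, "dz": 0, "claw": 8}, {"ax": 0, "ay": 0, "az": 0, "dx": 0, "dy": 0, "dz": 0, "claw": 8}]'

```text
clock: 16.0
tcp_pos: [0.4733, 0.133, 0.129]
eef_rot: [0.0, 0.625, 0.781, 0.0]
wrist_force: [-2.3, -0.3, 5.5]
grip_width: 0.0192
grip_force: 29.3
```

Call:
arm_command --steps '[{"ax": 0, "ay": 0, "az": 0, "dx": 4.3, "dy": 12.3, "dz": 0, "claw": 8}, {"ax": 0, "ay": 0, "az": 0, "dx": 11.7, "dy": 23.1, "dz": 0, "claw": 8}, {"ax": 0, "ay": 0, "az": 0, "dx": 21.7, "dy": 31.5, "dz": 0, "claw": 8}, {"ax": 0, "ay": 0, "az": 0, "dx": 33.4, "dy": 37.2, "dz": 0, "claw": 8}, {"ax": 0, "ay": 0, "az": 0, "dx": 46.3, "dy": 39.5, "dz": 0, "claw": 8}, {"ax": 0, "ay": 0, "az": 0, "dx": 46.3, "dy": 39.5, "dz": 0, "claw": 8}, {"ax": 0, "ay": 0, "az": 0, "dx": 46.3, "dy": 39.5, "dz": 0, "claw": 8}]'

```text
clock: 16.7
tcp_pos: [0.5207, 0.1719, 0.129]
eef_rot: [0.002, 0.625, 0.781, 0.001]
wrist_force: [2.6, -4.2, 4.8]
grip_width: 0.0195
grip_force: 30.6
```

Call:
arm_command --steps '[{"ax": 0, "ay": 0, "az": 0, "dx": 13, "dy": -1, "dz": 0, "claw": 8}, {"ax": 0, "ay": 0, "az": 0, "dx": 25.3, "dy": -5.3, "dz": 0, "claw": 8}, {"ax": 0, "ay": 0, "az": 0, "dx": 36.1, "dy": -12.7, "dz": 0, "claw": 8}, {"ax": 0, "ay": 0, "az": 0, "dx": 44.5, "dy": -22.7, "dz": 0, "claw": 8}, {"ax": 0, "ay": 0, "az": 0, "dx": 50.2, "dy": -34.4, "dz": 0, "claw": 8}, {"ax": 0, "ay": 0, "az": 0, "dx": 50.2, "dy": -34.4, "dz": 0, "claw": 8}, {"ax": 0, "ay": 0, "az": 0, "dx": 50.2, "dy": -34.4, "dz": 0, "claw": 8}]'

```text
clock: 17.4
tcp_pos: [0.5694, 0.1378, 0.129]
eef_rot: [0.0, 0.625, 0.781, 0.0]
wrist_force: [-1.5, -2.9, 5.8]
grip_width: 0.0186
grip_force: 30.7
```

Call:
arm_command --steps '[{"ax": 0, "ay": 0, "az": 0, "dx": 0.5, "dy": -1.7, "dz": 0, "claw": 8}, {"ax": 0, "ay": 0, "az": 0, "dx": 0.9, "dy": -3.4, "dz": 0, "claw": 8}, {"ax": 0, "ay": 0, "az": 0, "dx": 1.2, "dy": -4.7, "dz": 0, "claw": 8}, {"ax": 0, "ay": 0, "az": 0, "dx": 1.5, "dy": -6, "dz": 0, "claw": 8}, {"ax": 0, "ay": 0, "az": 0, "dx": 1.5, "dy": -6, "dz": 0, "claw": 8}]'

```text
clock: 17.9
tcp_pos: [0.5706, 0.1333, 0.129]
eef_rot: [-0.001, 0.625, 0.781, 0.001]
wrist_force: [-1.0, 1.4, 6.3]
grip_width: 0.0189
grip_force: 30.7
```

Call:
arm_command --steps '[{"ax": 0, "ay": 0, "az": 0, "dx": 0.2, "dy": -1, "dz": 0, "claw": 8}, {"ax": 0, "ay": 0, "az": 0, "dx": 0.4, "dy": -2, "dz": 0, "claw": 8}, {"ax": 0, "ay": 0, "az": 0, "dx": 0.4, "dy": -2, "dz": 0, "claw": 8}, {"ax": 0, "ay": 0, "az": 0, "dx": 0.4, "dy": -2, "dz": 0, "claw": 8}]'

```text
clock: 18.3
tcp_pos: [0.5707, 0.1329, 0.129]
eef_rot: [-0.002, 0.625, 0.781, 0.002]
wrist_force: [0.1, 5.2, 6.0]
grip_width: 0.0188
grip_force: 30.7
```

Call:
arm_command --force 50 --steps '[{"ax": 0, "ay": 0, "az": 0, "dx": 0, "dy": -1, "dz": 0, "claw": 8}, {"ax": 0, "ay": 0, "az": 0, "dx": 0, "dy": -2, "dz": 0, "claw": 8}, {"ax": 0, "ay": 0, "az": 0, "dx": 0, "dy": -3, "dz": 0, "claw": 8}, {"ax": 0, "ay": 0, "az": 0, "dx": 0, "dy": -3, "dz": 0, "claw": 8}, {"ax": 0, "ay": 0, "az": 0, "dx": 0, "dy": -3, "dz": 0, "claw": 8}]'

```text
clock: 18.8
tcp_pos: [0.5707, 0.1327, 0.1291]
eef_rot: [-0.003, 0.625, 0.78, 0.005]
wrist_force: [-0.7, 12.9, 6.0]
grip_width: 0.0188
grip_force: 48.6
```

The stop is confirmed: the handle moved only 0.2 mm while the force rose to 13 N, at the angle expected for shut. Next I back off two turns.

Call:
arm_command --steps '[{"ax": 0, "ay": 0, "az": 0, "dx": -0.7, "dy": 6.2, "dz": 0, "claw": 8}, {"ax": 0, "ay": 0, "az": 0, "dx": -7.3, "dy": 22.3, "dz": 0, "claw": 8}, {"ax": 0, "ay": 0, "az": 0, "dx": -19, "dy": 35.1, "dz": 0, "claw": 8}, {"ax": 0, "ay": 0, "az": 0, "dx": -34.4, "dy": 43.2, "dz": 0, "claw": 8}, {"ax": 0, "ay": 0, "az": 0, "dx": -51.6, "dy": 45.5, "dz": 0, "claw": 8}, {"ax": 0, "ay": 0, "az": 0, "dx": -68.6, "dy": 41.7, "dz": 0, "claw": 8}, {"ax": 0, "ay": 0, "az": 0, "dx": -83.2, "dy": 32.4, "dz": 0, "claw": 8}, {"ax": 0, "ay": 0, "az": 0, "dx": -93.8, "dy": 18.7, "dz": 0, "claw": 8}, {"ax": 0, "ay": 0, "az": 0, "dx": -99.1, "dy": 2.1, "dz": 0, "claw": 8}, {"ax": 0, "ay": 0, "az": 0, "dx": -98.3, "dy": -15.2, "dz": 0, "claw": 8}, {"ax": 0, "ay": 0, "az": 0, "dx": -91.7, "dy": -31.3, "dz": 0, "claw": 8}, {"ax": 0, "ay": 0, "az": 0, "dx": -80, "dy": -44.1, "dz": 0, "claw": 8}]'

```text
clock: 20.0
tcp_pos: [0.4899, 0.0835, 0.129]
eef_rot: [-0.002, 0.625, 0.781, -0.0]
wrist_force: [-3.2, 3.1, 7.5]
grip_width: 0.0189
grip_force: 49.7
```

Call:
arm_command --steps '[{"ax": 0, "ay": 0, "az": 0, "dx": 15.4, "dy": -8.1, "dz": 0, "claw": 8}, {"ax": 0, "ay": 0, "az": 0, "dx": 32.6, "dy": -10.4, "dz": 0, "claw": 8}, {"ax": 0, "ay": 0, "az": 0, "dx": 49.6, "dy": -6.6, "dz": 0, "claw": 8}, {"ax": 0, "ay": 0, "az": 0, "dx": 64.2, "dy": 2.7, "dz": 0, "claw": 8}, {"ax": 0, "ay": 0, "az": 0, "dx": 74.8, "dy": 16.4, "dz": 0, "claw": 8}, {"ax": 0, "ay": 0, "az": 0, "dx": 80.1, "dy": 33, "dz": 0, "claw": 8}, {"ax": 0, "ay": 0, "az": 0, "dx": 79.3, "dy": 50.3, "dz": 0, "claw": 8}, {"ax": 0, "ay": 0, "az": 0, "dx": 72.7, "dy": 66.4, "dz": 0, "claw": 8}, {"ax": 0, "ay": 0, "az": 0, "dx": 61, "dy": 79.2, "dz": 0, "claw": 8}, {"ax": 0, "ay": 0, "az": 0, "dx": 45.6, "dy": 87.3, "dz": 0, "claw": 8}, {"ax": 0, "ay": 0, "az": 0, "dx": 28.4, "dy": 89.6, "dz": 0, "claw": 8}, {"ax": 0, "ay": 0, "az": 0, "dx": 11.4, "dy": 85.8, "dz": 0, "claw": 8}]'

```text
clock: 21.2
tcp_pos: [0.5036, 0.1686, 0.1291]
eef_rot: [0.002, 0.624, 0.781, 0.001]
wrist_force: [6.2, -8.0, 3.1]
grip_width: 0.0186
grip_force: 49.3
```

Call:
arm_command --steps '[{"ax": 0, "ay": 0, "az": 0, "dx": -14.6, "dy": -9.3, "dz": 0, "claw": 8}, {"ax": 0, "ay": 0, "az": 0, "dx": -25.2, "dy": -23, "dz": 0, "claw": 8}, {"ax": 0, "ay": 0, "az": 0, "dx": -30.5, "dy": -39.6, "dz": 0, "claw": 8}, {"ax": 0, "ay": 0, "az": 0, "dx": -29.7, "dy": -56.9, "dz": 0, "claw": 8}, {"ax": 0, "ay": 0, "az": 0, "dx": -23.1, "dy": -73, "dz": 0, "claw": 8}, {"ax": 0, "ay": 0, "az": 0, "dx": -11.4, "dy": -85.8, "dz": 0, "claw": 8}, {"ax": 0, "ay": 0, "az": 0, "dx": 4, "dy": -93.9, "dz": 0, "claw": 8}, {"ax": 0, "ay": 0, "az": 0, "dx": 21.2, "dy": -96.2, "dz": 0, "claw": 8}, {"ax": 0, "ay": 0, "az": 0, "dx": 38.2, "dy": -92.4, "dz": 0, "claw": 8}, {"ax": 0, "ay": 0, "az": 0, "dx": 52.8, "dy": -83.1, "dz": 0, "claw": 8}, {"ax": 0, "ay": 0, "az": 0, "dx": 63.4, "dy": -69.4, "dz": 0, "claw": 8}, {"ax": 0, "ay": 0, "az": 0, "dx": 68.7, "dy": -52.8, "dz": 0, "claw": 8}]'

```text
clock: 22.4
tcp_pos: [0.5717, 0.1159, 0.129]
eef_rot: [-0.0, 0.625, 0.781, -0.0]
wrist_force: [-6.3, -2.9, 9.4]
grip_width: 0.0185
grip_force: 50.2
```

Call:
arm_command --steps '[{"ax": 0, "ay": 0, "az": 0, "dx": 0.1, "dy": 9, "dz": 0, "claw": 8}, {"ax": 0, "ay": 0, "az": 0, "dx": -0.8, "dy": 17.3, "dz": 0, "claw": 8}, {"ax": 0, "ay": 0, "az": 0, "dx": -0.8, "dy": 17.3, "dz": 0, "claw": 8}, {"ax": 0, "ay": 0, "az": 0, "dx": -0.8, "dy": 17.3, "dz": 0, "claw": 8}, {"ax": 0, "ay": 0, "az": 0, "dx": -0.8, "dy": 17.3, "dz": 0, "claw": 8}]'

```text
clock: 22.9
tcp_pos: [0.5702, 0.1349, 0.1291]
eef_rot: [-0.001, 0.625, 0.781, 0.001]
wrist_force: [-0.7, 2.0, 6.2]
grip_width: 0.0188
grip_force: 49.9
```

```bash
python3 w.py w11 >/dev/null
python3 - <<'E'
from h import *
s=bot.sense();print(s['tcp_pos'].round(4),s['wrist_force'].round(2),s['grip_width'],s['clock'],quat(s['eef_rot'])[:,2].round(4))
im=get_image('top'); save(im,'top1'); b=get_image('scene'); save(b,'scene1')
a=np.vstack([np.hstack([cv2.resize(im[140:270,240:440],(400,260)),cv2.resize(b[150:280,200:400],(400,260))]),np.hstack([cv2.resize(cv2.cvtColor(cv2.imread('pics/w11.png'),4)[60:320,120:520],(400,260)),np.zeros((260,400,3),np.uint8)])])
save(a,'m3')
E
```

```text
[0.5702 0.1349 0.1291] [-0.72  0.97  5.71] 0.01877172748850482 22.95 [ 3.0e-04  3.1e-03 -1.0e+00]
```

View pics/m3.png

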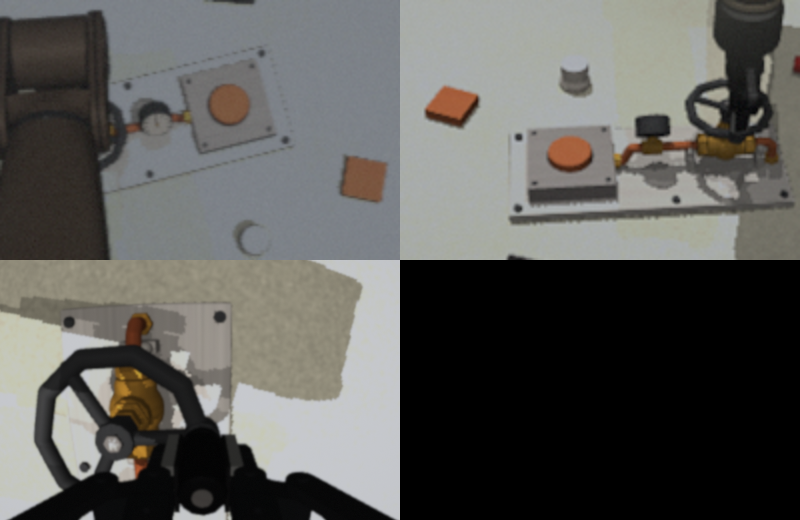

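The mosaic shows the blank flush in the nest in the top and scene views, everything else in place, and the handle gripped on the +x_f side (wrist view, lower left). The handle reads about 1.7 mm (2°) past the stop reference, so I'll trim it back.

Call:
arm_command --steps '[{"ax": 0, "ay": 0, "az": 0, "dx": 0.2, "dy": -1, "dz": 0, "claw": 8}, {"ax": 0, "ay": 0, "az": 0, "dx": 0.4, "dy": -2, "dz": 0, "claw": 8}, {"ax": 0, "ay": 0, "az": 0, "dx": 0.4, "dy": -2, "dz": 0, "claw": 8}, {"ax": 0, "ay": 0, "az": 0, "dx": 0.4, "dy": -2, "dz": 0, "claw": 8}]'

```text
clock: 23.45
tcp_pos: [0.5708, 0.1327, 0.1291]
eef_rot: [-0.001, 0.625, 0.781, 0.001]
wrist_force: [-1.3, 1.8, 5.9]
grip_width: 0.0188
grip_force: 49.8
```

```bash
python3 -c "
from rig import bot
print(bot.sense()['tcp_pos'].round(4)); print(bot.job_done())"
```

```text
[0.5708 0.1327 0.1291]
the job is handed in; nothing more can be done
None
```

I handed the job in at 23.5 s: the large round blank is flat in the nest and released, the valve was shut against its stop and backed off two full turns (within about 1° by my measurements), and the gripper still holds the crank handle at that setting.

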